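Put a lamp module away in a push-to-open drawer

ROBOT

A 6-joint arm with a two-finger parallel gripper is mounted at the origin on the work surface. World frame = base frame: x ahead of the robot, y to its left, z up, the work surface at z = 0. Lengths are in m, angles in rad, forces in N, time in s.
With the tool pointing down it reaches from about 0.425 to 0.95 m from the base axis. Payload 3.5 kg.
Tool frame: the origin (TCP) lies between the finger pads; the fingertips stand 17 mm ahead of it and the grasp point (between the pads) lies 2 mm behind it; z points along the fingers, y is the direction in which the jaws open and shut (so a half turn about z gives the same grasp; the last joint's range is limited). The gripper opens to 85 mm and grips with 20 to 120 N. Pads are 22 mm wide; open, the fingers measure 114 mm over their backs; the gripper's body (76 mm by 85 mm) begins 54 mm behind the grasp point. The pads swing forward as they close: fully open they stand 13 mm farther back than shut.
Start: joints at [1.065, 0.286, 1.577, -0, 1.279, -0.15], TCP at [0.235, 0.633, 0.248] pointing down, gripper open.
Joint ranges: [-2.77, 2.77], [-0.9, 2.22], [0.21, 2.48], [-1.53, 4.67], [0.24, 2.81], [-2.84, 2.84]. Speed limits (rad/s): [2.79, 2.79, 3.14, 3.14, 3.14, 3.14].

INTERFACE

Orientations are given as a unit quaternion [x, y, z, w].
In Python, from plant import ctrl gives the robot as it stands.
- The arm moves only by the tool carry_out, never from a script. Its argument "commands" is a list of rows, each an object with "delta_pos": the shift along the tool's x, y, z in m, a list of three; "delta_rot": the turn, a rotation vector about the tool's x, y, z in rad, a list of three; "claw": the opening in per cent of the stroke, from 0 (shut) to 100 (fully open). A call has 1 to 8 rows; each row is the pose to reach, as a shift and turn from the pose measured when the call began, along the tool's axes at that moment; what a row does not reach only later rows make up. A row lasts 1/12 s, in which the tool goes at most 41.7 mm and 7.16 degrees, less where a joint would pass 70% of its speed; a pose out of reach is approached as far as the arm can. A call with a gripper value outside its range is refused whole. The fingers move at their own pace and stop on an object; "force" is the grip in N (left out, the last holds). Time passes only in rows, so rows that repeat a pose let the fingers close. It gives the time, the measured TCP pose, the force and the opening at its end, in the units of the state.
- ctrl.get_state(): the state, without advancing time (a new reading comes with each control period).
- ctrl.read_camera(name): name is "scene" or "side" or "wrist"; returns (picture, depth): 480x640x3 uint8, red, green, blue; 480x640 float32, m along the optical axis (not along the pixel's ray), 0 where there is no reading.
- ctrl.camera_info(name): a dict with "fx", "fy", "cx", "cy" (pixels), "rvec" (rotation vector, rad) and "tvec" (3), from world to camera coordinates, as OpenCV has them; the wrist camera has in their place "mount" (4x4, takes a point from camera to tool coordinates, whose origin is the TCP and whose axes are the flange's). Camera axes: x right, y down, z forward; pixel columns grow to the right and rows downward; lengths in m; the calibration is good to about 2 mm. A picture is of the moment at which its call begins: read the wrist's pose just before it. camera_info takes no time and is no camera call.
- ctrl.sign_off(): hands the job in, once; it reports no verdict.
The state is a dict: "time": time; "qpos": joint angles; "dq": joint speeds; "joint_efforts": joint torques, N m; "eef_pos": TCP position; "tcp_rot": TCP orientation; "contact_force": force on the tool from outside, world axes, zero at the start; "wrist_torque": the same for the moment, N m; "opening": opening from 0.0 (shut) to 1.0 (fully open).
Only numpy, scipy, OpenCV 4.12 (cv2) and the standard library are available. Lean on these libraries where they do the work, as an engineer would, in place of code of your own. Each camera call takes 0.05 s, during which the arm holds its last target.

TASK

The low drawer unit on the headlamp repair bench has no handle: push its front inward until the touch latch lets go and the drawer springs out by itself, put the small finned lamp module into the drawer, then push the front in again until the latch catches and the drawer stays shut. Be gentle with the latch, never pushing the drawer harder than about 20 N, and leave the other things on the bench where they are.

Things in the scene. Friction and masses are not known exactly. Their poses are not given: they have to be found in the camera images.
- drawer (a joint): drawer opening in m: 0 when latched (within 2 mm), 0.070 sprung out towards the robot, negative pushed inward past latched. A spring pushes it out with 6 N shut, 1.5 N fully out. Push-push latch: pushing 10 to 14 mm in from latched lets it go; to catch again it must be pushed 13 to 18 mm past latched, then comes back and stays. It springs out as far as the pushing finger draws back (80 mm or more).
- drawer_face (a point): mid-width of the outer face of the drawer front, 60 mm above the bench, moves with the drawer: an upright polished, slippery aluminium plate 188 mm wide, 14 mm thick, its edges 22 and 80 mm above the bench, 26 mm proud of the housing when latched. x axis: level into the unit (the way to push), y to the left along the front, z up.
- drawer_in (a point): point on the drawer's inner floor, 30 mm above the bench, 55 mm along x behind drawer_face, moving with the drawer, same axes. When sprung out it is the middle of the uncovered part, 82 mm long (x) and 160 mm wide (y); side walls 42 mm high. The roof over the shut drawer is 54 mm above this floor.
- unit: low grey metal drawer unit, 260 mm deep (x), 210 wide, 92 high, fixed; origin: centre of the underside, x away from the front. How deep its latch acts differs by some mm from start to start and cannot be seen: push slowly until a rubber stop is felt behind the drawer, where the force climbs from 7 N by 8 N per mm; the latch has acted by then. Over 25 N on the drawer, in a knock too, breaks it.
- lamp_mid (a point): the lamp module, a turned aluminium piece standing upright: round finned heat sink 34 mm in diameter and 28 mm high at the bottom, then a collar of 28 mm diameter and a thin stem of 12 mm diameter, 44 mm high in all, 90 g or so. The point is on its axis, 22 mm above its underside; z is its axis. Grip it round the heat sink.
- dust_cap: bystander: flat black rubber cap, 50 mm in diameter, 22 mm high; origin at the centre of its underside. It may stand in either of the two places with the lamp module in the other, about 110 mm or more apart.
- mug: bystander: white mug 80 mm in diameter, 95 mm high; origin under its centre.
- screw_jar: bystander: clear jar 56 mm in diameter, 60 mm high; origin under its centre.
- tape_roll: bystander: black roll 90 mm in diameter, 22 mm high, lying flat; origin under its centre.
- cleaner: bystander: white bottle 60 mm in diameter, 170 mm high; origin under its centre.
- screwdriver: bystander: screwdriver lying on the bench.

How it is judged:
On the way, in this order (a step that is already met when the one before it is completed fails the run):
1. the drawer has sprung out (value of joint drawer above 0.055 m), for 0.2 s.
2. the lamp module lies in the open drawer, let go (x of lamp_mid in the frame of drawer_in between -0.041 and 0.084 m and y of lamp_mid in the frame of drawer_in between -0.08 and 0.08 m and z of lamp_mid in the frame of drawer_in between 0 and 0.032 m and value of joint drawer above 0.03 m and contact force between the fingers and lamp below 0.1 N), for 0.2 s.
At the end, for the whole second after the job is handed in: the drawer is latched shut (joint between -5 and 6 mm, staying there by itself) and the lamp module is at rest inside it, upright or lying (x of lamp_mid in the frame of drawer_in between -0.041 and 0.084 m and y of lamp_mid in the frame of drawer_in between -0.08 and 0.08 m and z of lamp_mid in the frame of drawer_in between 0 and 0.032 m and value of joint drawer between -0.005 and 0.006 m and linear speed of lamp below 0.02 m/s); the robot touches nothing.
It fails at once if the robot pushes the drawer with more than 25 N (contact force between any of the arm, the fingers and drawer above 25 N).
It fails at once if a bystander (cap, mug, jar, roll, bottle, screwdriver) is moved by more than 20 mm (distance of any of dust_cap, mug, screw_jar, tape_roll, cleaner, screwdriver from where it was at the start of the episode above 0.02 m).
It also fails if it takes over 72 s, if anything falls off the work surface, if the arm or the gripper's body presses on something with over 40 N, if the wrist force passes 120 N, or if a joint passes its speed limit or range.

## Working session

There is one attempt and no reset: what is moved stays moved. The work goes in short steps, Python scripts to look and compute and a tool call to move; the robot and the scene stay as the last step left them, time stands still between calls to the robot, and variables do not carry over. Pictures are saved under pics/ and viewed, and the job is handed in when it is done.

Besides the shell and the picture viewer there is one more tool, called after ">>>" by a JSON object that holds its "method" and its "body". carry_out: Moves the arm, as the interface text tells. Its arguments: {"type":"object","properties":{"commands":{"type":"array"},"force":{"type":"number"}},"required":["commands"]}

```bash
ls; mkdir -p pics; cat > h.py <<'E'
import numpy as np,cv2
from scipy.spatial.transform import Rotation as R
from plant import ctrl
def shot(n,f):
    s=ctrl.get_state(); im,d=ctrl.read_camera(n)
    cv2.imwrite('pics/'+f,im[:,:,::-1]); np.savez('pics/'+f[:-4]+'.npz',im=im,d=d,p=s['eef_pos'],q=s['tcp_rot'])
    return im,d,s
def cam(n,s=None):
    i=ctrl.camera_info(n); K=np.array([[i['fx'],0,i['cx']],[0,i['fy'],i['cy']],[0,0,1.]])
    if 'mount' in i:
        M=np.array(i['mount']); T=np.eye(4);T[:3,:3]=R.from_quat(s['tcp_rot']).as_matrix();T[:3,3]=s['eef_pos']
        return K,T@M
    T=np.eye(4);T[:3,:3]=R.from_rotvec(np.ravel(i['rvec'])).as_matrix();T[:3,3]=np.ravel(i['tvec'])
    return K,np.linalg.inv(T)
def onplane(K,T,uv,z):
    uv=np.atleast_2d(uv).astype(float); r=np.c_[uv,np.ones(len(uv))]@np.linalg.inv(K).T@T[:3,:3].T
    return T[:3,3]+r*((z-T[2,3])/r[:,2])[:,None]
def cloud(K,T,d):
    v,u=np.mgrid[:d.shape[0],:d.shape[1]]
    c=np.stack([(u-K[0,2])/K[0,0]*d,(v-K[1,2])/K[1,1]*d,d],-1)
    return c@T[:3,:3].T+T[:3,3]
E
python3 - <<'E'
from h import *
print(ctrl.get_state())
for n in ['scene','side','wrist']:
    im,d,s=shot(n,n+'0.png'); K,T=cam(n,s); print(n,K[0,0],T.round(3).tolist())
E
```

```text
pics
{'time': 0.0, 'qpos': array([ 1.06501249e+00,  2.87198245e-01,  1.57816892e+00,  1.07296416e-06,
        1.27863257e+00, -1.49974444e-01]), 'dq': array([ 0.00078019,  0.0003846 , -0.00020044, -0.00052122,  0.00199613,
        0.00207753]), 'joint_efforts': array([-6.57736236e-04, -4.05970001e+01, -2.92629898e+01, -1.31443780e-04,
        5.70871387e-03, -7.68139046e-06]), 'eef_pos': array([0.23478712, 0.63218798, 0.2469298 ]), 'tcp_rot': array([ 1.76967754e-01,  9.84215914e-01, -1.13925740e-03, -3.88068722e-04]), 'contact_force': array([ 0.19660558, -0.59107064,  0.95720248]), 'wrist_torque': array([-0.01557279, -0.01940237, -0.03079079]), 'opening': 1.0000167150862147}
scene 469.752720932822 [[-0.759, 0.378, -0.531, 1.113], [0.651, 0.445, -0.615, 0.684], [0.004, -0.812, -0.583, 0.78], [0.0, 0.0, 0.0, 1.0]]
side 524.67187690233 [[0.999, -0.013, 0.045, 0.44], [-0.044, -0.582, 0.812, -1.115], [0.016, -0.813, -0.582, 0.826], [0.0, 0.0, 0.0, 1.0]]
wrist 400.2733185092419 [[0.348, 0.888, 0.301, 0.156], [0.938, -0.328, -0.116, 0.662], [-0.004, 0.323, -0.947, 0.372], [0.0, 0.0, 0.0, 1.0]]
```

View pics/scene0.png

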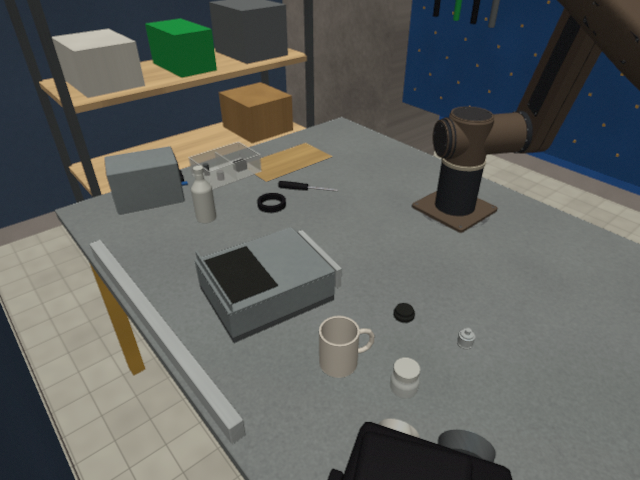

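View pics/side0.png

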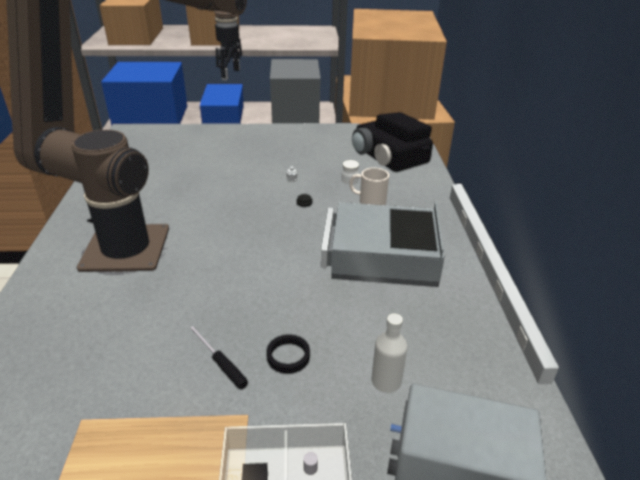

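View pics/wrist0.png

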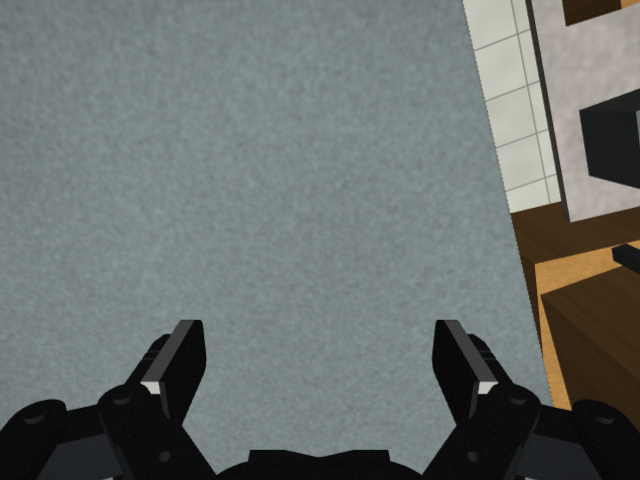

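The scene view shows the drawer unit with its front plate near (320,258), the lamp at (467,338), the cap at (404,312), the mug at (340,345) and the jar at (405,375). The side view shows the front plate at (328,238), the lamp at (292,173) and the cap at (304,200).

```bash
python3 - <<'E'
from h import *
for n,rois in [('scene',dict(lamp=(440,490,315,360),cap=(385,425,295,330),mug=(310,380,310,380),jar=(385,425,350,400),unit=(190,350,225,345),roll=(250,295,185,215))),('side',dict(lamp=(280,304,160,186),cap=(292,318,190,210),mug=(345,392,160,206),unit=(315,450,198,290)))]:
    f=np.load(f'pics/{n}0.npz'); K,T=cam(n); P=cloud(K,T,f['d'])
    for k,(a,b,c,d) in rois.items():
        p=P[c:d,a:b].reshape(-1,3); dd=f['d'][c:d,a:b].ravel()
        p=p[(dd>0)&(p[:,2]>0.008)&(p[:,2]<0.25)]
        print(n,k,len(p),p.min(0).round(3),p.max(0).round(3),np.median(p,0).round(3))
        if k=='lamp':
            for z0 in np.arange(.008,.05,.006):
                m=(p[:,2]>=z0)&(p[:,2]<z0+.006); print(z0.round(3),m.sum(),p[m].mean(0).round(4),p[m].min(0).round(3),p[m].max(0).round(3))
        if k=='unit':
            m=(abs(p[:,2]-.092)<.006); t=p[m][:,:2].astype(np.float32); print('roof',cv2.minAreaRect(t))
            m=(p[:,2]>.03)&(p[:,2]<.085); t=p[m]; print('low',t.min(0),t.max(0))
            m=(abs(p[:,2]-.08)<.004); t=p[m]; print('z80',len(t)); np.save(f'pics/u_{n}.npy',p)
E
```

```text
scene lamp 267 [0.421 0.336 0.008] [0.453 0.371 0.047] [0.442 0.358 0.029]
0.008 31 [0.4442 0.359  0.0111] [0.425 0.338 0.008] [0.451 0.37  0.014]
0.014 32 [0.4456 0.3593 0.0166] [0.433 0.344 0.014] [0.452 0.37  0.02 ]
0.02 36 [0.4444 0.3571 0.023 ] [0.429 0.336 0.02 ] [0.451 0.371 0.026]
0.026 63 [0.4413 0.358  0.0293] [0.421 0.337 0.026] [0.453 0.37  0.032]
0.032 72 [0.4373 0.3547 0.0341] [0.421 0.34  0.032] [0.448 0.367 0.038]
0.038 16 [0.4353 0.3551 0.0412] [0.428 0.346 0.038] [0.441 0.359 0.044]
0.044 17 [0.436  0.3535 0.0454] [0.429 0.349 0.044] [0.441 0.358 0.047]
scene cap 314 [0.45  0.186 0.008] [0.496 0.236 0.027] [0.476 0.215 0.021]
scene mug 2274 [0.607 0.173 0.008] [0.716 0.254 0.098] [0.675 0.224 0.061]
scene jar 953 [0.592 0.318 0.008] [0.647 0.371 0.064] [0.63  0.35  0.054]
scene unit 11301 [ 0.503 -0.182  0.008] [0.814 0.251 0.119] [0.683 0.005 0.092]
roof ((0.6855683326721191, 0.04198285937309265), (0.41390588879585266, 0.25960493087768555), 81.49283599853516)
low [ 0.50345832 -0.18183033  0.03004032] [0.81447137 0.21086241 0.08498615]
z80 764
scene roll 403 [ 0.311
[... 362 characters left out ...]
.4323 0.3472 0.0294] [0.418 0.335 0.027] [0.446 0.365 0.032]
0.032 24 [0.4319 0.3523 0.0344] [0.418 0.339 0.032] [0.446 0.367 0.037]
0.038 11 [0.4323 0.3558 0.0417] [0.427 0.35  0.038] [0.437 0.364 0.044]
0.044 3 [0.4285 0.356  0.0453] [0.427 0.351 0.044] [0.431 0.361 0.047]
side cap 169 [0.445 0.18  0.008] [0.492 0.236 0.026] [0.468 0.203 0.02 ]
side mug 1499 [0.572 0.045 0.008] [0.757 0.441 0.099] [0.658 0.205 0.061]
side unit 8915 [ 0.501 -0.18   0.008] [0.806 0.212 0.119] [ 0.656 -0.117  0.092]
roof ((0.6661070585250854, -0.05427449941635132), (0.21969686448574066, 0.2590373158454895), 82.90876770019531)
low [ 0.5013185  -0.17981006  0.03008514] [0.78220346 0.18559257 0.08497465]
z80 534
```

```bash
python3 - <<'E'
import cv2
a=cv2.imread('pics/scene0.png')[220:350,190:360]; b=cv2.imread('pics/side0.png')[150:300,270:460]
cv2.imwrite('pics/za.png',cv2.resize(a,None,fx=4,fy=4)); cv2.imwrite('pics/zb.png',cv2.resize(b,None,fx=4,fy=4))
E
```

```text
(no output)
```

View pics/za.png

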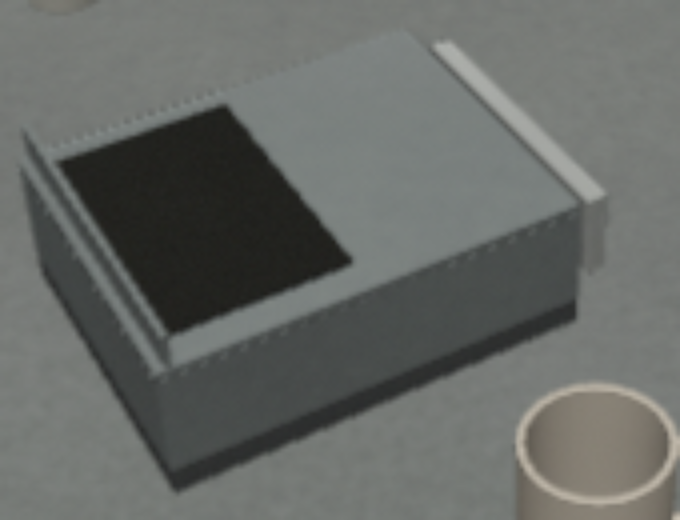

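View pics/zb.png

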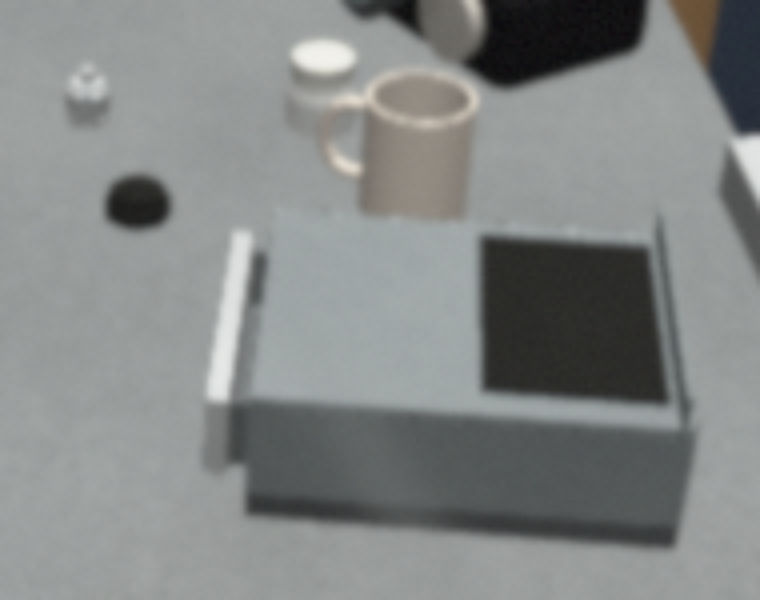

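```bash
python3 - <<'E'
from h import *
for n in ['scene','side']:
    p=np.load(f'pics/u_{n}.npy')
    r=p[(abs(p[:,2]-.092)<.004)&(p[:,1]<.11)&(p[:,0]>.52)]
    c,s,a=cv2.minAreaRect(r[:,:2].astype(np.float32)); print(n,'roof',c,s,a)
    t=p[(abs(p[:,2]-.08)<.003)&(p[:,0]<.57)&(p[:,1]<.12)]
    c,s,a=cv2.minAreaRect(t[:,:2].astype(np.float32)); print('plate',len(t),c,s,a,cv2.boxPoints((c,s,a)).round(4).tolist())
E
```

```text
scene roof (0.6708295345306396, -0.05633842945098877) (0.21503318846225739, 0.259543776512146) 81.4007568359375
plate 291 (0.52488774061203, -0.027421288192272186) (0.2021167129278183, 0.03474780172109604) 74.20838165283203 [[0.48069998621940613, -0.11990000307559967], [0.5141000151634216, -0.12939999997615814], [0.569100022315979, 0.06509999930858612], [0.5357000231742859, 0.07460000365972519]]
side roof (0.6661070585250854, -0.05427449941635132) (0.21969686448574066, 0.2590373158454895) 82.90876770019531
plate 261 (0.5217590928077698, -0.045456141233444214) (0.06344184279441833, 0.20945978164672852) 8.518272399902344 [[0.4749000072479248, 0.05339999869465828], [0.5059000253677368, -0.15369999408721924], [0.5685999989509583, -0.14429999887943268], [0.5375999808311462, 0.06279999762773514]]
```

```bash
python3 - <<'E'
from h import *
for n,(a,b,c,d) in [('scene',(290,345,225,280)),('side',(318,336,200,252))]:
    f=np.load(f'pics/{n}0.npz'); im=f['im']; K,T=cam(n)
    g=im.mean(2); print(n,np.percentile(g[c:d,a:b],[50,90,97]))
    m=np.zeros(g.shape,np.uint8); m[c:d,a:b]=g[c:d,a:b]>(150)
    nn,l,st,_=cv2.connectedComponentsWithStats(m); k=1+np.argmax(st[1:,4]); v,u=np.where(l==k)
    P=onplane(K,T,np.c_[u,v],.08)[:,:2].astype(np.float32); r=cv2.minAreaRect(P); print(len(u),r,cv2.boxPoints(r).round(4).tolist())
    t=np.load(f'pics/u_{n}.npy'); r=t[(abs(t[:,2]-.092)<.004)&(t[:,1]<.11)&(t[:,0]>.52)]
    # front edge of roof: min x per y bin
    ys=np.arange(-.14,.04,.01); e=[r[abs(r[:,1]-y)<.005][:,0].min() for y in ys]; q=np.polyfit(ys,e,1); print('roof front edge x = ',q, np.degrees(np.arctan(q[0])))
    # side: y extremes per x
    xs=np.arange(.57,.75,.01); e=[r[abs(r[:,0]-x)<.005][:,1].min() for x in xs]; q=np.polyfit(xs,e,1); print('right edge y',q,np.degrees(np.arctan(q[0])))
E
```

```text
scene [124.33333333 128.         165.33333333]
230 ((0.5214037895202637, -0.03408922255039215), (0.18407702445983887, 0.011108837090432644), 81.25605010986328) [[0.5019000172615051, -0.1242000013589859], [0.5128999948501587, -0.125900000333786], [0.5408999919891357, 0.0560000017285347], [0.5299000144004822, 0.05770000070333481]]
roof front edge x =  [0.14529468 0.54847854] 8.26692274148915
right edge y [-0.15315981 -0.05964607] -8.707743153219928
side [157.         221.33333333 227.        ]
703 ((0.5218979716300964, -0.016227535903453827), (0.23024356365203857, 0.0461423397064209), 87.51271057128906) [[0.49390000104904175, -0.13019999861717224], [0.5400000214576721, -0.13220000267028809], [0.5498999953269958, 0.09780000150203705], [0.5037999749183655, 0.0997999981045723]]
roof front edge x =  [0.15243187 0.54627019] 8.666986416064551
right edge y [-0.14897158 -0.06299726] -8.473129236387237
```

```bash
cat >> h.py <<'E'
YU=np.radians(-8.6); U=np.array([np.cos(YU),np.sin(YU),0]); V=np.array([-np.sin(YU),np.cos(YU),0])
def down(yawdeg):  # tool x at yaw, z down
    a=np.radians(yawdeg); x=np.array([np.cos(a),np.sin(a),0]); z=np.array([0,0,-1.]); return R.from_matrix(np.c_[x,np.cross(z,x),z])
def go(pos,Rt=None,s=None):
    s=s or ctrl.get_state(); R0=R.from_quat(s['tcp_rot'])
    dp=R0.inv().apply(np.array(pos)-s['eef_pos']); dr=(R0.inv()*Rt).as_rotvec() if Rt is not None else np.zeros(3)
    print('pos',s['eef_pos'].round(4),'-> dp',dp.round(4).tolist(),'dr',dr.round(4).tolist())
E
python3 -c "
from h import *
go([.49,.34,.25],down(171.4))"
```

```text
pos [0.2349 0.6323 0.2472] -> dp [-0.341, -0.1851, -0.0025] dr [-0.0019, -0.0005, -0.2057]
```

>>> {"method": "carry_out", "body": {"commands": [{"delta_pos": [-0.341, -0.185, -0.003], "delta_rot": [-0.002, 0, -0.206], "claw": 100}, {"delta_pos": [-0.341, -0.185, -0.003], "delta_rot": [-0.002, 0, -0.206], "claw": 100}, {"delta_pos": [-0.341, -0.185, -0.003], "delta_rot": [-0.002, 0, -0.206], "claw": 100}, {"delta_pos": [-0.341, -0.185, -0.003], "delta_rot": [-0.002, 0, -0.206], "claw": 100}, {"delta_pos": [-0.341, -0.185, -0.003], "delta_rot": [-0.002, 0, -0.206], "claw": 100}, {"delta_pos": [-0.341, -0.185, -0.003], "delta_rot": [-0.002, 0, -0.206], "claw": 100}, {"delta_pos": [-0.341, -0.185, -0.003], "delta_rot": [-0.002, 0, -0.206], "claw": 100}, {"delta_pos": [-0.341, -0.185, -0.003], "delta_rot": [-0.002, 0, -0.206], "claw": 100}]}}

```text
time: 0.82
eef_pos: [0.4545, 0.38, 0.25]
tcp_rot: [0.075, 0.997, 0.0, -0.0]
contact_force: [0.6, 0.6, 0.3]
opening: 1.0
```

```bash
python3 -c "
from h import *
im,d,s=shot('wrist','w1.png'); print(s['eef_pos'],s['contact_force'],np.abs(s['dq']).max())
go([.42,-.03,.20],down(171.4),s)"
```

```text
[0.45453766 0.37998885 0.24995223] [0.56966016 0.5870771  0.2909192 ] 0.8473246738579132
pos [0.4545 0.38   0.25  ] -> dp [-0.027, -0.4106, 0.0499] dr [0.0001, -0.0007, 0.0005]
```

View pics/w1.png

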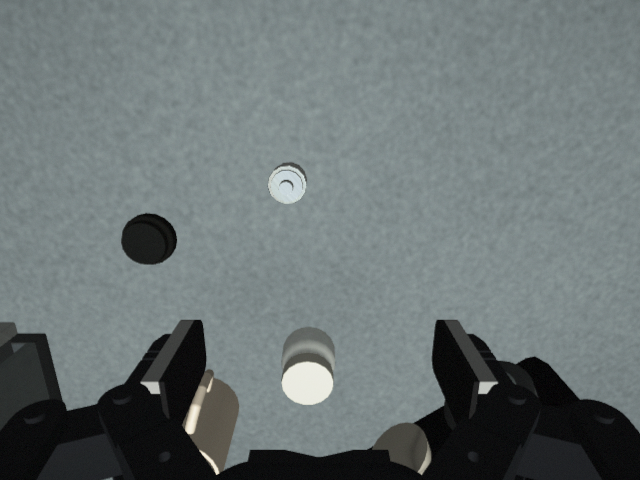

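The wrist view shows the lamp at (287,185), the cap at (149,240) and the jar at (307,380). I'm moving on to stage in front of the drawer.

>>> {"method": "carry_out", "body": {"commands": [{"delta_pos": [-0.027, -0.41, 0.03], "delta_rot": [0, 0, 0], "claw": 0}, {"delta_pos": [-0.027, -0.41, 0.03], "delta_rot": [0, 0, 0], "claw": 0}, {"delta_pos": [-0.027, -0.41, 0.03], "delta_rot": [0, 0, 0], "claw": 0}, {"delta_pos": [-0.027, -0.41, 0.03], "delta_rot": [0, 0, 0], "claw": 0}, {"delta_pos": [-0.027, -0.41, 0.05], "delta_rot": [0, 0, 0], "claw": 0}, {"delta_pos": [-0.027, -0.41, 0.05], "delta_rot": [0, 0, 0], "claw": 0}, {"delta_pos": [-0.027, -0.41, 0.05], "delta_rot": [0, 0, 0], "claw": 0}, {"delta_pos": [-0.027, -0.41, 0.05], "delta_rot": [0, 0, 0], "claw": 0}]}}

```text
time: 1.53
eef_pos: [0.4286, 0.0501, 0.2141]
tcp_rot: [0.077, 0.997, -0.002, 0.002]
contact_force: [0.4, 0.1, -0.3]
opening: -0.001
```

```bash
python3 -c "
from h import *
s=ctrl.get_state(); print(np.abs(s['dq']).max())
go([.42,-.03,.20],down(171.4),s)"
```

```text
1.1726218781581268
pos [0.4286 0.0501 0.2141] -> dp [-0.0037, -0.0804, 0.0144] dr [-0.0036, 0.0043, -0.0043]
```

>>> {"method": "carry_out", "body": {"commands": [{"delta_pos": [-0.006, -0.076, 0.014], "delta_rot": [-0.004, 0.004, -0.004], "claw": 0}, {"delta_pos": [-0.006, -0.076, 0.014], "delta_rot": [-0.004, 0.004, -0.004], "claw": 0}, {"delta_pos": [-0.006, -0.076, 0.014], "delta_rot": [-0.004, 0.004, -0.004], "claw": 0}, {"delta_pos": [-0.006, -0.076, 0.014], "delta_rot": [-0.004, 0.004, -0.004], "claw": 0}, {"delta_pos": [-0.006, -0.076, 0.014], "delta_rot": [-0.004, 0.004, -0.004], "claw": 0}]}}

```text
time: 1.95
eef_pos: [0.4228, -0.0258, 0.2003]
tcp_rot: [0.076, 0.997, 0.0, 0.0]
contact_force: [0.3, 0.9, -0.4]
opening: -0.003
```

```bash
python3 -c "
from h import *
im,d,s=shot('wrist','w2.png'); print(s['eef_pos'],s['contact_force'],np.abs(s['dq']).max())
K,T=cam('wrist',s); P=cloud(K,T,d); g=im.mean(2)
for v in range(0,480,30): print(v,[(P[v,u].round(3).tolist(),int(g[v,u])) for u in (320,)])
go([.44,-.0217,.058],down(171.4))"
```

```text
[ 0.42281794 -0.02578253  0.20031322] [ 0.26726152  0.8598222  -0.41204653] 0.03601084090195025
0 [([0.27, -0.002, -0.002], 142)]
30 [([0.289, -0.005, 0.0], 141)]
60 [([0.309, -0.008, -0.0], 138)]
90 [([0.33, -0.011, -0.001], 140)]
120 [([0.351, -0.014, 0.0], 139)]
150 [([0.374, -0.017, -0.0], 145)]
180 [([0.398, -0.021, -0.002], 149)]
210 [([0.423, -0.025, -0.001], 141)]
240 [([0.449, -0.029, -0.001], 144)]
270 [([0.477, -0.033, -0.001], 147)]
300 [([0.506, -0.037, -0.001], 143)]
330 [([0.412, -0.024, 0.206], 7)]
360 [([0.414, -0.024, 0.22], 41)]
390 [([0.425, -0.026, 0.22], 41)]
420 [([0.555, -0.045, 0.091], 147)]
450 [([0.583, -0.049, 0.091], 145)]
pos [ 0.423  -0.0252  0.2005] -> dp [-0.0162, 0.0059, 0.1425] dr [0.0008, 0.0004, 0.0004]
```

View pics/w2.png

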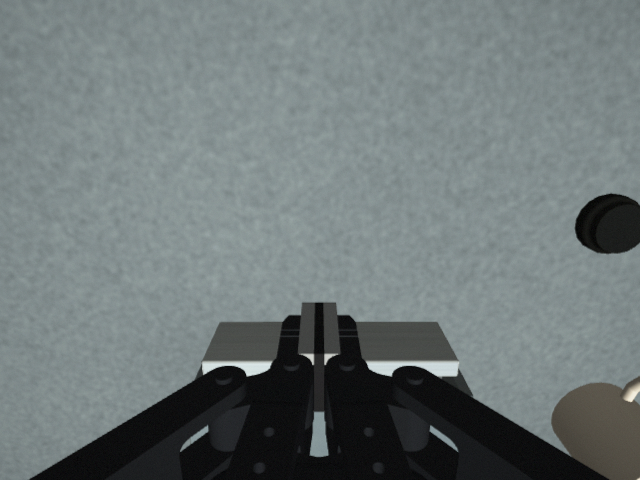

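The front plate runs level from (203,361) to (459,361), so the yaw is right. I'll ray-cast that edge onto z = 0.08.

```bash
python3 -c "
from h import *
f=np.load('pics/w2.npz'); s=dict(eef_pos=f['p'],tcp_rot=f['q']); K,T=cam('wrist',s); g=f['im'].mean(2)
print([int(x) for x in g[350:385,260]],[int(x) for x in g[350:385,440]])
P=onplane(K,T,[[203,361],[459,361]],.08); print(P,P.mean(0)); 
for P0 in (P.mean(0),): print('along U',P0@U,'V',P0@V)
C=cloud(K,T,f['d']); print([(C[v,260]@U).round(3) for v in range(322,380,6)],[C[v,260][2].round(3) for v in range(322,380,6)])"
```

```text
[80, 80, 78, 78, 76, 76, 78, 79, 77, 81, 102, 156, 196, 214, 224, 222, 219, 220, 221, 220, 219, 215, 197, 116, 11, 16, 13, 14, 16, 12, 12, 13, 15, 15, 10] [73, 71, 73, 74, 72, 75, 73, 70, 73, 77, 110, 164, 193, 208, 214, 212, 209, 212, 211, 210, 209, 213, 213, 214, 213, 204, 159, 111, 66, 13, 12, 10, 16, 16, 14]
[[ 0.50008482 -0.12191184  0.08      ]
 [ 0.52765806  0.06029271  0.08      ]] [ 0.51387144 -0.03080956  0.08      ]
along U 0.5127007846126553 V 0.04637878896037665
[np.float64(0.514), np.float64(0.514), np.float64(0.514), np.float64(0.514), np.float64(0.513), np.float64(0.514), np.float64(0.513), np.float64(0.516), np.float64(0.521), np.float64(0.414)] [np.float64(0.023), np.float64(0.033), np.float64(0.042), np.float64(0.05), np.float64(0.06), np.float64(0.067), np.float64(0.076), np.float64(0.079), np.float64(0.08), np.float64(0.225)]
```

>>> {"method": "carry_out", "body": {"commands": [{"delta_pos": [-0.016, 0.006, 0.142], "delta_rot": [0, 0, 0], "claw": 0}, {"delta_pos": [-0.016, 0.006, 0.142], "delta_rot": [0, 0, 0], "claw": 0}, {"delta_pos": [-0.016, 0.006, 0.142], "delta_rot": [0, 0, 0], "claw": 0}, {"delta_pos": [-0.016, 0.006, 0.142], "delta_rot": [0, 0, 0], "claw": 0}, {"delta_pos": [-0.016, 0.006, 0.142], "delta_rot": [0, 0, 0], "claw": 0}, {"delta_pos": [-0.016, 0.006, 0.142], "delta_rot": [0, 0, 0], "claw": 0}]}}

```text
time: 2.5
eef_pos: [0.4394, -0.02, 0.058]
tcp_rot: [0.073, 0.997, 0.001, -0.001]
contact_force: [-0.4, -0.7, 0.5]
opening: -0.0
```

```bash
python3 -c "
from h import *
s=ctrl.get_state(); print(s['eef_pos']@U,s['contact_force'],s['contact_force']@U)
go([.44,-.0217,.058],down(171.4))"
```

```text
0.43748758154328166 [-0.36079551 -0.65073265  0.48390439] -0.2594313374032557
pos [ 0.4394 -0.02    0.058 ] -> dp [-0.0008, -0.0016, -0.0] dr [0.0012, -0.0021, 0.0035]
```

>>> {"method": "carry_out", "body": {"commands": [{"delta_pos": [-0.025, -0.002, 0], "delta_rot": [0, 0, 0.003], "claw": 0}, {"delta_pos": [-0.04, -0.002, 0], "delta_rot": [0, 0, 0.003], "claw": 0}, {"delta_pos": [-0.048, -0.002, 0], "delta_rot": [0, 0, 0.003], "claw": 0}, {"delta_pos": [-0.051, -0.002, 0], "delta_rot": [0, 0, 0.003], "claw": 0}, {"delta_pos": [-0.053, -0.002, 0], "delta_rot": [0, 0, 0.003], "claw": 0}, {"delta_pos": [-0.055, -0.002, 0], "delta_rot": [0, 0, 0.003], "claw": 0}, {"delta_pos": [-0.057, -0.002, 0], "delta_rot": [0, 0, 0.003], "claw": 0}, {"delta_pos": [-0.059, -0.002, 0], "delta_rot": [0, 0, 0.003], "claw": 0}]}}

```text
time: 3.17
eef_pos: [0.4971, -0.0305, 0.0579]
tcp_rot: [0.075, 0.997, 0.001, -0.001]
contact_force: [-0.4, 0.3, 0.0]
opening: 0.001
```

```bash
cat > st.py <<'E'
from h import *
s=ctrl.get_state(); print(s['time'],'s',s['eef_pos']@U,'v',s['eef_pos']@V,'F',s['contact_force'].round(2),-(s['contact_force']@U))
E
python3 st.py
```

```text
3.1667 s 0.49605355818821734 v 0.04420728958829516 F [-0.37  0.26  0.01] 0.4057817535059627
```

Step 1.5 mm per row, watching the force.

>>> {"method": "carry_out", "body": {"commands": [{"delta_pos": [-0.002, 0, 0], "delta_rot": [0, 0, 0], "claw": 0}, {"delta_pos": [-0.0035, 0, 0], "delta_rot": [0, 0, 0], "claw": 0}, {"delta_pos": [-0.005, 0, 0], "delta_rot": [0, 0, 0], "claw": 0}, {"delta_pos": [-0.0065, 0, 0], "delta_rot": [0, 0, 0], "claw": 0}, {"delta_pos": [-0.008, 0, 0], "delta_rot": [0, 0, 0], "claw": 0}, {"delta_pos": [-0.0095, 0, 0], "delta_rot": [0, 0, 0], "claw": 0}, {"delta_pos": [-0.011, 0, 0], "delta_rot": [0, 0, 0], "claw": 0}, {"delta_pos": [-0.011, 0, 0], "delta_rot": [0, 0, 0], "claw": 0}]}}

```text
time: 3.83
eef_pos: [0.5058, -0.0315, 0.0566]
tcp_rot: [0.075, 0.997, 0.001, -0.004]
contact_force: [-4.3, 1.1, 0.8]
opening: -0.0
```

```bash
python3 st.py
```

```text
3.8333 s 0.5048467436705305 v 0.04446245326805161 F [-4.31  1.13  0.77] 4.434855361129199
```

>>> {"method": "carry_out", "body": {"commands": [{"delta_pos": [-0.003, 0, 0], "delta_rot": [0, 0, 0], "claw": 0}, {"delta_pos": [-0.004, 0, 0], "delta_rot": [0, 0, 0], "claw": 0}, {"delta_pos": [-0.005, 0, 0], "delta_rot": [0, 0, 0], "claw": 0}, {"delta_pos": [-0.006, 0, 0], "delta_rot": [0, 0, 0], "claw": 0}, {"delta_pos": [-0.007, 0, 0], "delta_rot": [0, 0, 0], "claw": 0}, {"delta_pos": [-0.008, 0, 0], "delta_rot": [0, 0, 0], "claw": 0}, {"delta_pos": [-0.008, 0, 0], "delta_rot": [0, 0, 0], "claw": 0}, {"delta_pos": [-0.008, 0, 0], "delta_rot": [0, 0, 0], "claw": 0}]}}

```text
time: 4.5
eef_pos: [0.5114, -0.0322, 0.0554]
tcp_rot: [0.075, 0.997, 0.002, -0.007]
contact_force: [-5.0, 0.7, 1.0]
opening: -0.001
```

```bash
python3 st.py
```

```text
4.5 s 0.5105081815057462 v 0.04468167547080974 F [-5.    0.72  1.03] 5.048340752599567
```

>>> {"method": "carry_out", "body": {"commands": [{"delta_pos": [-0.003, 0, 0], "delta_rot": [0, 0, 0], "claw": 0}, {"delta_pos": [-0.004, 0, 0], "delta_rot": [0, 0, 0], "claw": 0}, {"delta_pos": [-0.005, 0, 0], "delta_rot": [0, 0, 0], "claw": 0}, {"delta_pos": [-0.006, 0, 0], "delta_rot": [0, 0, 0], "claw": 0}, {"delta_pos": [-0.007, 0, 0], "delta_rot": [0, 0, 0], "claw": 0}, {"delta_pos": [-0.008, 0, 0], "delta_rot": [0, 0, 0], "claw": 0}, {"delta_pos": [-0.008, 0, 0], "delta_rot": [0, 0, 0], "claw": 0}]}}

```text
time: 5.08
eef_pos: [0.5178, -0.033, 0.0552]
tcp_rot: [0.075, 0.997, 0.002, -0.01]
contact_force: [-6.2, 0.4, 5.2]
opening: 0.0
```

```bash
python3 st.py
```

```text
5.0833 s 0.5169535335035907 v 0.04478958668179798 F [-6.25  0.44  5.18] 6.240539985147843
```

```bash
python3 -c "
from h import *
s=ctrl.get_state(); go(s['eef_pos']+[0,0,.005]+.003*U,down(171.4),s); print(s['wrist_torque'],R.from_quat(s['tcp_rot']).as_matrix()[:,2])
im,d,s=shot('wrist','w3.png')
im,d,s=shot('side','s3.png')
import cv2; cv2.imwrite('pics/s3z.png',cv2.resize(im[60:300,250:450,::-1],None,fx=2.5,fy=2.5))"
```

```text
pos [ 0.5178 -0.033   0.0552] -> dp [-0.0029, 0.0, -0.0051] dr [0.0025, -0.0203, 0.0006]
[ 0.07503737  0.77308656 -0.00550685] [-0.01965576  0.00551762 -0.99979158]
```

View pics/w3.png

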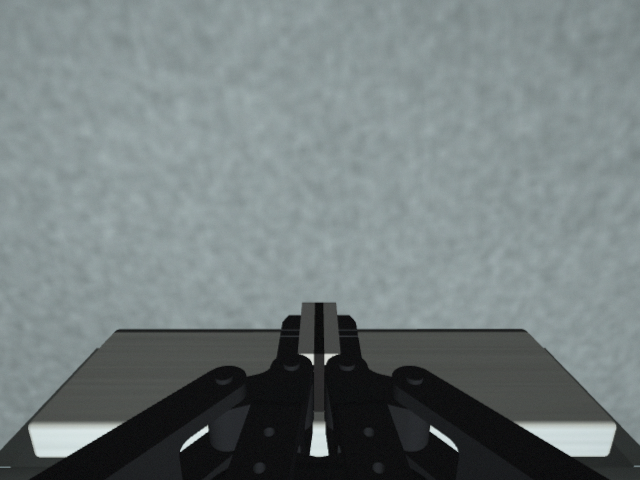

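View pics/s3z.png

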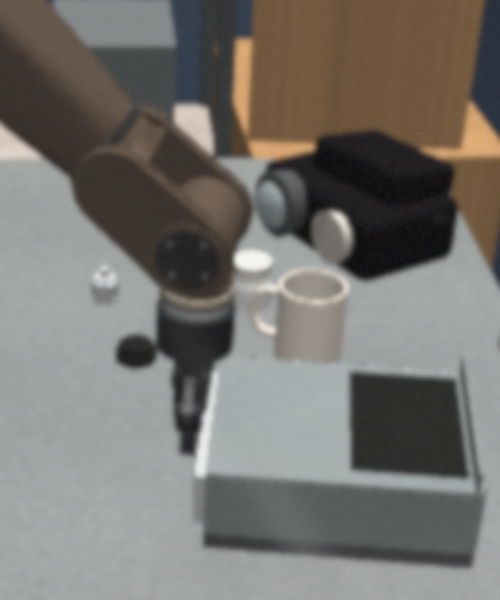

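The plate is pressed in and the gripper body sits close above the roof edge. I'll raise the tool 9 mm and take out the tilt, keeping the light press.

>>> {"method": "carry_out", "body": {"commands": [{"delta_pos": [-0.001, 0, -0.005], "delta_rot": [0.002, -0.02, 0], "claw": 0}, {"delta_pos": [-0.001, 0, -0.009], "delta_rot": [0.002, -0.02, 0], "claw": 0}, {"delta_pos": [-0.001, 0, -0.009], "delta_rot": [0.002, -0.02, 0], "claw": 0}]}}

```text
time: 5.43
eef_pos: [0.5155, -0.0322, 0.0625]
tcp_rot: [0.074, 0.997, 0.001, -0.005]
contact_force: [-6.9, 1.4, 2.9]
opening: 0.002
```

```bash
python3 st.py
```

```text
5.4333 s 0.514544449143911 v 0.04524014450709795 F [-6.87  1.45  2.86] 7.009010721505359
```

>>> {"method": "carry_out", "body": {"commands": [{"delta_pos": [-0.003, 0, -0.002], "delta_rot": [0.0, -0.01, 0], "claw": 0}, {"delta_pos": [-0.004, 0, -0.002], "delta_rot": [0, -0.01, 0], "claw": 0}, {"delta_pos": [-0.005, 0, -0.002], "delta_rot": [0, -0.01, 0], "claw": 0}, {"delta_pos": [-0.006, 0, -0.002], "delta_rot": [0, -0.01, 0], "claw": 0}, {"delta_pos": [-0.006, 0, -0.002], "delta_rot": [0, -0.01, 0], "claw": 0}]}}

```text
time: 5.85
eef_pos: [0.5183, -0.0325, 0.0627]
tcp_rot: [0.074, 0.997, 0.001, -0.004]
contact_force: [-6.2, 0.3, 0.1]
opening: 0.001
```

```bash
python3 st.py
```

```text
5.85 s 0.5173014118062887 v 0.04535596464003349 F [-6.16  0.3   0.13] 6.1373852210362365
```

>>> {"method": "carry_out", "body": {"commands": [{"delta_pos": [-0.004, 0, 0], "delta_rot": [0.0, -0.008, 0], "claw": 0}, {"delta_pos": [-0.005, 0, 0], "delta_rot": [0, -0.008, 0], "claw": 0}, {"delta_pos": [-0.006, 0, 0], "delta_rot": [0, -0.008, 0], "claw": 0}, {"delta_pos": [-0.006, 0, 0], "delta_rot": [0, -0.008, 0], "claw": 0}]}}

```text
time: 6.18
eef_pos: [0.5211, -0.0327, 0.061]
tcp_rot: [0.074, 0.997, 0.001, -0.005]
contact_force: [-6.6, -0.7, 1.1]
opening: 0.004
```

```bash
python3 st.py
```

```text
6.1833 s 0.520137095388532 v 0.04558844411617108 F [-6.55 -0.69  1.12] 6.373281037958221
```

>>> {"method": "carry_out", "body": {"commands": [{"delta_pos": [-0.004, 0, -0.001], "delta_rot": [0.0, -0.01, 0], "claw": 0}, {"delta_pos": [-0.005, 0, -0.001], "delta_rot": [0, -0.01, 0], "claw": 0}, {"delta_pos": [-0.006, 0, -0.001], "delta_rot": [0, -0.01, 0], "claw": 0}, {"delta_pos": [-0.006, 0, -0.001], "delta_rot": [0, -0.01, 0], "claw": 0}]}}

```text
time: 6.52
eef_pos: [0.5227, -0.0327, 0.0601]
tcp_rot: [0.074, 0.997, 0.002, -0.006]
contact_force: [-11.0, 0.6, 4.5]
opening: -0.003
```

```bash
python3 st.py
```

```text
6.5167 s 0.5216651320896857 v 0.0458286934450645 F [-11.01   0.61   4.5 ] 10.976932949037169
```

The force has climbed to 11 N, so this is the rubber stop. Drawing back now.

>>> {"method": "carry_out", "body": {"commands": [{"delta_pos": [0.01, 0, 0], "delta_rot": [0, -0.01, 0], "claw": 0}, {"delta_pos": [0.022, 0, 0], "delta_rot": [0, -0.01, 0], "claw": 0}, {"delta_pos": [0.034, 0, 0], "delta_rot": [0, -0.01, 0], "claw": 0}, {"delta_pos": [0.046, 0, 0], "delta_rot": [0, -0.01, 0], "claw": 0}, {"delta_pos": [0.058, 0, 0], "delta_rot": [0, -0.01, 0], "claw": 0}, {"delta_pos": [0.07, 0, 0], "delta_rot": [0, -0.01, 0], "claw": 0}, {"delta_pos": [0.082, 0, 0], "delta_rot": [0, -0.01, 0], "claw": 0}, {"delta_pos": [0.092, 0, 0], "delta_rot": [0, -0.01, 0], "claw": 0}]}}

```text
time: 7.18
eef_pos: [0.4312, -0.0191, 0.0612]
tcp_rot: [0.074, 0.997, 0.001, -0.001]
contact_force: [1.0, 0.0, -0.5]
opening: 0.001
```

```bash
python3 -c "
from h import *
im,d,s=shot('side','s4.png');print(s['eef_pos']@U)
cv2.imwrite('pics/s4z.png',cv2.resize(im[60:300,250:450,::-1],None,fx=2.5,fy=2.5))";python3 st.py
```

```text
0.4291754897866907
7.2333 s 0.42734467240858487 v 0.04585913092640222 F [-0.38  1.85 -1.36] 0.6528961534513827
```

View pics/s4z.png

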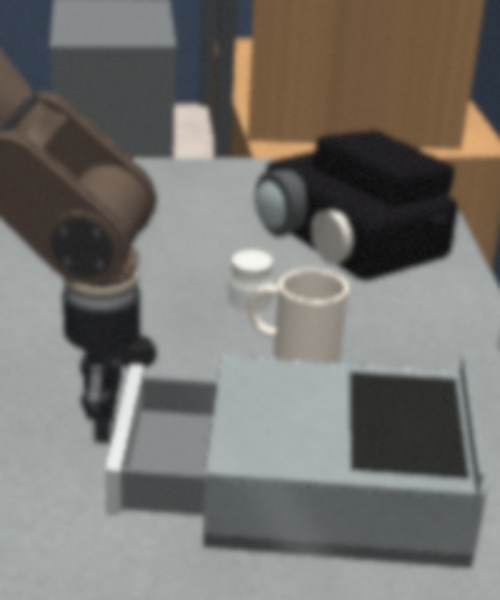

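The drawer has sprung out. I'll raise the finger and go to the lamp.

>>> {"method": "carry_out", "body": {"commands": [{"delta_pos": [0.001, 0, -0.04], "delta_rot": [0, 0, 0], "claw": 0}, {"delta_pos": [0.001, 0, -0.08], "delta_rot": [0, 0, 0], "claw": 0}, {"delta_pos": [0, 0.03, -0.12], "delta_rot": [0, 0, 0], "claw": 50}, {"delta_pos": [-0.02, 0.07, -0.13], "delta_rot": [0, 0, 0], "claw": 100}, {"delta_pos": [-0.02, 0.11, -0.13], "delta_rot": [0, 0, 0], "claw": 100}, {"delta_pos": [-0.02, 0.15, -0.13], "delta_rot": [0, 0, 0], "claw": 100}, {"delta_pos": [-0.02, 0.19, -0.13], "delta_rot": [0, 0, 0], "claw": 100}, {"delta_pos": [-0.02, 0.23, -0.13], "delta_rot": [0, 0, 0], "claw": 100}]}}

```text
time: 7.9
eef_pos: [0.4839, 0.2053, 0.192]
tcp_rot: [0.074, 0.997, 0.002, -0.001]
contact_force: [0.8, -0.5, -0.3]
opening: 0.847
```

```bash
python3 st.py; python3 -c "
from h import *
go([.46,.351,.19],down(171.4))"
```

```text
7.9 s 0.44773625435135345 v 0.2753296121256561 F [ 0.8  -0.49 -0.33] -0.8607208042312121
pos [0.4839 0.2053 0.192 ] -> dp [0.045, 0.1406, 0.0026] dr [0.0035, -0.002, 0.0027]
```

>>> {"method": "carry_out", "body": {"commands": [{"delta_pos": [0.045, 0.14, 0.002], "delta_rot": [0.003, -0.002, 0.003], "claw": 100}, {"delta_pos": [0.045, 0.14, 0.002], "delta_rot": [0.003, -0.002, 0.003], "claw": 100}, {"delta_pos": [0.045, 0.14, 0.002], "delta_rot": [0.003, -0.002, 0.003], "claw": 100}, {"delta_pos": [0.045, 0.14, 0.002], "delta_rot": [0.003, -0.002, 0.003], "claw": 100}, {"delta_pos": [0.045, 0.14, 0.002], "delta_rot": [0.003, -0.002, 0.003], "claw": 100}, {"delta_pos": [0.045, 0.14, 0.002], "delta_rot": [0.003, -0.002, 0.003], "claw": 100}, {"delta_pos": [0.045, 0.14, 0.002], "delta_rot": [0.003, -0.002, 0.003], "claw": 100}]}}

```text
time: 8.48
eef_pos: [0.4602, 0.3501, 0.1904]
tcp_rot: [0.075, 0.997, 0.0, 0.0]
contact_force: [-0.6, -0.5, -0.5]
opening: 1.003
```

```bash
python3 -c "
from h import *
im,d,s=shot('wrist','w5.png'); print(s['eef_pos'],np.abs(s['dq']).max())
K,T=cam('wrist',s)
m=(im.min(2)>150).astype(np.uint8); m[300:]=0
n,l,st,c=cv2.connectedComponentsWithStats(m)
for k in range(1,n):
    if st[k,4]>60: print(st[k],c[k])
P=cloud(K,T,d); q=P[:300].reshape(-1,3); q=q[(abs(q[:,0]-.44)<.05)&(abs(q[:,1]-.355)<.05)]
for a,b in [(.026,.03),(.03,.038),(.04,.047)]:
    t=q[(q[:,2]>a)&(q[:,2]<b)]; print(a,len(t), t.mean(0) if len(t) else '',t.min(0) if len(t) else '',t.max(0) if len(t) else '')
"
```

```text
[0.4601851  0.3500806  0.19040922] 0.02586592847107977
[ 297  164   47   45 1548] [319.77131783 186.58204134]
0.026 482 [0.43022178 0.35487769 0.02759115] [0.41615246 0.33780812 0.02607824] [0.44949838 0.37105002 0.0297682 ]
0.03 909 [0.43198309 0.35466243 0.03257684] [0.41929416 0.34103112 0.03012903] [0.4468615  0.36799067 0.03797917]
0.04 238 [0.43264247 0.3545615  0.04299332] [0.42686604 0.34867602 0.04068616] [0.43905798 0.36035534 0.04484342]
```

View pics/w5.png

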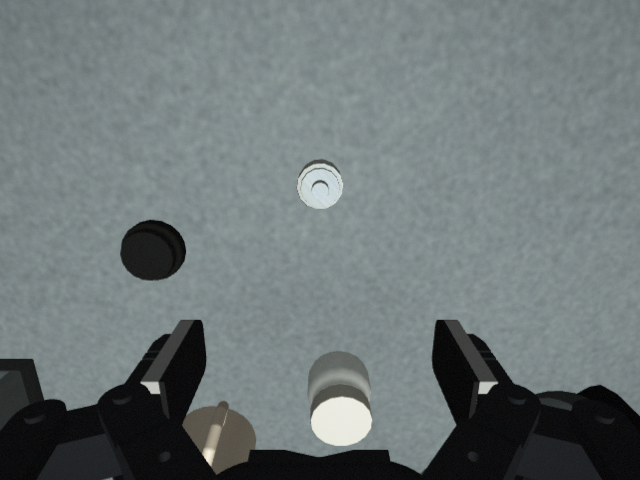

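The lamp stands upright at pixel (320,187), which puts it at about (0.433, 0.3546).

```bash
python3 -c "
from h import *
go([.4327,.3546,.022],down(171.4))"
```

```text
pos [0.4603 0.3496 0.1905] -> dp [0.0281, 0.0008, 0.1685] dr [0.0001, 0.0001, -0.0012]
```

>>> {"method": "carry_out", "body": {"commands": [{"delta_pos": [0.028, 0.001, 0.03], "delta_rot": [0, 0, 0], "claw": 100}, {"delta_pos": [0.028, 0.001, 0.06], "delta_rot": [0, 0, 0], "claw": 100}, {"delta_pos": [0.028, 0.001, 0.09], "delta_rot": [0, 0, 0], "claw": 100}, {"delta_pos": [0.028, 0.001, 0.12], "delta_rot": [0, 0, 0], "claw": 100}, {"delta_pos": [0.028, 0.001, 0.145], "delta_rot": [0, 0, 0], "claw": 100}, {"delta_pos": [0.028, 0.001, 0.16], "delta_rot": [0, 0, 0], "claw": 100}, {"delta_pos": [0.028, 0.001, 0.168], "delta_rot": [0, 0, 0], "claw": 100}, {"delta_pos": [0.028, 0.001, 0.168], "delta_rot": [0, 0, 0], "claw": 100}]}}

```text
time: 9.2
eef_pos: [0.4321, 0.353, 0.0206]
tcp_rot: [0.077, 0.997, -0.001, -0.002]
contact_force: [0.1, 0.0, 0.4]
opening: 1.002
```

```bash
python3 -c "
from h import *
go([.4327,.3546,.022],down(171.4))"; python3 st.py
```

```text
pos [0.4321 0.353  0.0206] -> dp [-0.0003, 0.0017, -0.0014] dr [-0.0024, -0.0029, -0.0033]
9.2 s 0.3745105117193866 v 0.4136118952512749 F [0.08 0.04 0.44] -0.076940974726567
```

>>> {"method": "carry_out", "body": {"commands": [{"delta_pos": [0, 0.0015, -0.002], "delta_rot": [0, 0, 0], "claw": 50}, {"delta_pos": [0, 0.0015, -0.002], "delta_rot": [0, 0, 0], "claw": 30}, {"delta_pos": [0, 0.0015, -0.002], "delta_rot": [0, 0, 0], "claw": 20}, {"delta_pos": [0, 0.0015, -0.002], "delta_rot": [0, 0, 0], "claw": 20}, {"delta_pos": [0, 0.0015, -0.002], "delta_rot": [0, 0, 0], "claw": 20}, {"delta_pos": [0, 0.0015, -0.002], "delta_rot": [0, 0, 0], "claw": 20}], "force": 35}}

```text
time: 9.7
eef_pos: [0.4334, 0.355, 0.0241]
tcp_rot: [0.077, 0.997, -0.0, -0.0]
contact_force: [0.2, 0.2, 5.8]
opening: 0.383
```

```bash
python3 st.py
```

```text
9.7 s 0.3753958496112568 v 0.41584170722787067 F [0.15 0.16 5.84] -0.12872429083920522
```

>>> {"method": "carry_out", "body": {"commands": [{"delta_pos": [0, 0, -0.03], "delta_rot": [0, 0, 0], "claw": 20}, {"delta_pos": [0, 0, -0.07], "delta_rot": [0, 0, 0], "claw": 20}, {"delta_pos": [0, 0, -0.11], "delta_rot": [0, 0, 0], "claw": 20}, {"delta_pos": [0, 0, -0.14], "delta_rot": [0, 0, 0], "claw": 20}, {"delta_pos": [0, 0, -0.14], "delta_rot": [0, 0, 0], "claw": 20}]}}

```text
time: 10.12
eef_pos: [0.4372, 0.3575, 0.1723]
tcp_rot: [0.076, 0.997, 0.004, 0.006]
contact_force: [0.1, 1.5, 0.1]
opening: 0.379
```

```bash
python3 st.py; python3 -c "
from h import *
go(.49*U+.046*V+[0,0,.165],down(171.4))
im,d,s=shot('wrist','w6.png')"
```

```text
10.1167 s 0.3787823330299245 v 0.4188223287969619 F [0.13 1.47 0.14] 0.09423764782435982
pos [0.4372 0.3575 0.1723] -> dp [-0.1121, -0.3726, 0.0055] dr [0.0081, 0.0107, -0.0026]
```

View pics/w6.png

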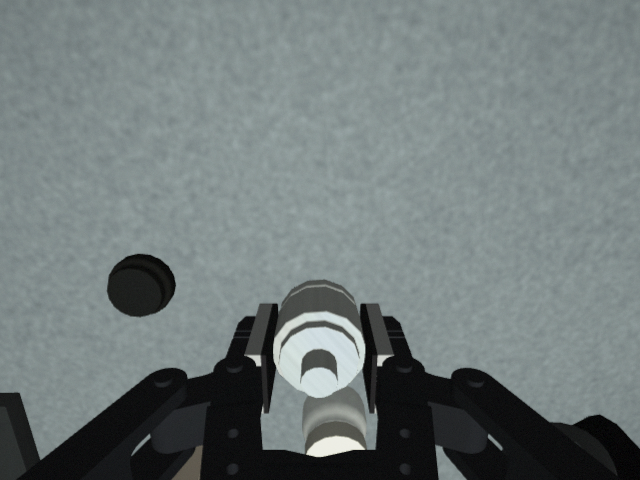

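The lamp is held upright between the pads at (319,345). Carrying it over to the drawer.

>>> {"method": "carry_out", "body": {"commands": [{"delta_pos": [-0.01, -0.035, 0.005], "delta_rot": [0.008, 0.01, -0.002], "claw": 20}, {"delta_pos": [-0.022, -0.075, 0.005], "delta_rot": [0.008, 0.01, -0.002], "claw": 20}, {"delta_pos": [-0.035, -0.115, 0.005], "delta_rot": [0.008, 0.01, -0.002], "claw": 20}, {"delta_pos": [-0.047, -0.155, 0.005], "delta_rot": [0.008, 0.01, -0.002], "claw": 20}, {"delta_pos": [-0.059, -0.195, 0.005], "delta_rot": [0.008, 0.01, -0.002], "claw": 20}, {"delta_pos": [-0.071, -0.235, 0.005], "delta_rot": [0.008, 0.01, -0.002], "claw": 20}, {"delta_pos": [-0.083, -0.275, 0.005], "delta_rot": [0.008, 0.01, -0.002], "claw": 20}, {"delta_pos": [-0.095, -0.315, 0.005], "delta_rot": [0.008, 0.01, -0.002], "claw": 20}]}}

```text
time: 10.83
eef_pos: [0.4798, 0.0301, 0.1605]
tcp_rot: [0.075, 0.997, -0.001, -0.004]
contact_force: [0.2, 0.8, -0.5]
opening: 0.384
```

```bash
python3 -c "
from h import *
go(.49*U+.046*V+[0,0,.165],down(171.4))"
```

```text
pos [0.4798 0.0301 0.1605] -> dp [-0.0201, -0.0555, -0.0045] dr [-0.0031, -0.0074, -0.0004]
```

>>> {"method": "carry_out", "body": {"commands": [{"delta_pos": [-0.02, -0.04, -0.004], "delta_rot": [-0.003, -0.007, 0], "claw": 20}, {"delta_pos": [-0.02, -0.055, -0.004], "delta_rot": [-0.003, -0.007, 0], "claw": 20}, {"delta_pos": [-0.02, -0.055, -0.004], "delta_rot": [-0.003, -0.007, 0], "claw": 20}, {"delta_pos": [-0.02, -0.055, -0.004], "delta_rot": [-0.003, -0.007, 0], "claw": 20}, {"delta_pos": [-0.02, -0.055, -0.004], "delta_rot": [-0.003, -0.007, 0], "claw": 20}]}}

```text
time: 11.25
eef_pos: [0.4902, -0.0264, 0.1629]
tcp_rot: [0.075, 0.997, 0.0, -0.002]
contact_force: [0.1, -0.3, -1.1]
opening: 0.385
```

```bash
python3 -c "
from h import *
im,d,s=shot('wrist','w7.png')
K,T=cam('wrist',s); P=cloud(K,T,d)
q=P.reshape(-1,3); S=q@U; Vv=q@V; m=(abs(q[:,2]-.08)<.004)&(S>.40)&(S<.48); print('plate top',m.sum(),np.percentile(S[m],[2,98]),np.percentile(Vv[m],[1,99]))
m=(q[:,2]<.08)&(q[:,2]>.026)&(S>.40)&(S<.45)&(abs(Vv-.046)<.09); print('face',np.percentile(S[m],[5,50]))
go(.49*U+.046*V+[0,0,.058],down(171.4),s)"
```

```text
plate top 9059 [0.44423666 0.45751543] [-0.04559509  0.13666466]
face [0.44403075 0.44431101]
pos [ 0.4902 -0.0264  0.1629] -> dp [-0.0018, -0.0013, 0.1049] dr [0.0007, -0.0037, -0.0004]
```

View pics/w7.png

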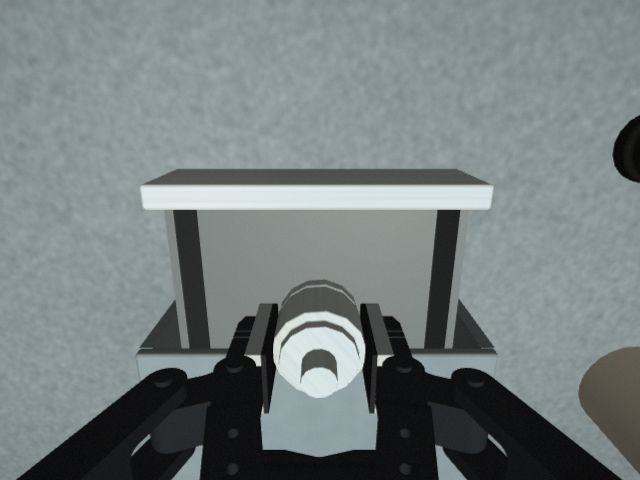

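The plate (rows 185–208) lies at s = 0.444–0.4575 along the push direction, and the lamp hangs centred over the open drawer. Lowering it in.

>>> {"method": "carry_out", "body": {"commands": [{"delta_pos": [-0.002, -0.001, 0.03], "delta_rot": [0, -0.003, 0], "claw": 20}, {"delta_pos": [-0.002, -0.001, 0.055], "delta_rot": [0, -0.003, 0], "claw": 20}, {"delta_pos": [-0.002, -0.001, 0.075], "delta_rot": [0, -0.003, 0], "claw": 20}, {"delta_pos": [-0.002, -0.001, 0.09], "delta_rot": [0, -0.003, 0], "claw": 20}, {"delta_pos": [-0.002, -0.001, 0.1], "delta_rot": [0, -0.003, 0], "claw": 20}, {"delta_pos": [-0.002, -0.001, 0.103], "delta_rot": [0, -0.003, 0], "claw": 20}, {"delta_pos": [-0.002, -0.001, 0.105], "delta_rot": [0, -0.003, 0], "claw": 20}, {"delta_pos": [-0.002, -0.001, 0.105], "delta_rot": [0, -0.003, 0], "claw": 20}]}}

```text
time: 11.97
eef_pos: [0.4923, -0.0268, 0.0586]
tcp_rot: [0.074, 0.997, 0.0, 0.0]
contact_force: [0.7, 0.3, -0.4]
opening: 0.379
```

```bash
python3 st.py
```

```text
11.9667 s 0.4907715608610347 v 0.047148504151052845 F [ 0.7   0.3  -0.36] -0.6481644730872583
```

>>> {"method": "carry_out", "body": {"commands": [{"delta_pos": [0, 0, 0.002], "delta_rot": [0, 0, 0], "claw": 20}, {"delta_pos": [0, 0, 0.0035], "delta_rot": [0, 0, 0], "claw": 20}, {"delta_pos": [0, 0, 0.0035], "delta_rot": [0, 0, 0], "claw": 20}, {"delta_pos": [0, 0, 0.0035], "delta_rot": [0, 0, 0], "claw": 44}, {"delta_pos": [0, 0, 0.0035], "delta_rot": [0, 0, 0], "claw": 55}, {"delta_pos": [0, 0, 0.0035], "delta_rot": [0, 0, 0], "claw": 70}, {"delta_pos": [0, 0, 0.0035], "delta_rot": [0, 0, 0], "claw": 70}, {"delta_pos": [0, 0, 0.0035], "delta_rot": [0, 0, 0], "claw": 70}]}}

```text
time: 12.63
eef_pos: [0.4924, -0.0269, 0.0553]
tcp_rot: [0.074, 0.997, 0.0, 0.001]
contact_force: [0.1, -0.3, -0.3]
opening: 0.7
```

```bash
python3 st.py
```

```text
12.6333 s 0.4909183030694423 v 0.047081953861275304 F [ 0.13 -0.33 -0.3 ] -0.17556686702799765
```

Rise straight up, then look.

>>> {"method": "carry_out", "body": {"commands": [{"delta_pos": [0, 0, -0.02], "delta_rot": [0, 0, 0], "claw": 70}, {"delta_pos": [0, 0, -0.05], "delta_rot": [0, 0, 0], "claw": 70}, {"delta_pos": [0, 0, -0.085], "delta_rot": [0, 0, 0], "claw": 70}, {"delta_pos": [0.02, 0, -0.125], "delta_rot": [0, 0, 0], "claw": 70}, {"delta_pos": [0.055, 0, -0.145], "delta_rot": [0, 0, 0], "claw": 30}, {"delta_pos": [0.062, 0, -0.145], "delta_rot": [0, 0, 0], "claw": 0}, {"delta_pos": [0.062, 0, -0.145], "delta_rot": [0, 0, 0], "claw": 0}, {"delta_pos": [0.062, 0, -0.145], "delta_rot": [0, 0, 0], "claw": 0}]}}

```text
time: 13.3
eef_pos: [0.4307, -0.0176, 0.1996]
tcp_rot: [0.074, 0.997, 0.0, 0.001]
contact_force: [-0.2, 0.8, 0.0]
opening: 0.135
```

```bash
python3 st.py; python3 -c "
from h import *
im,d,s=shot('wrist','w8.png')
im2,d2,_=shot('side','s8.png')
cv2.imwrite('pics/s8z.png',cv2.resize(im2[60:300,250:450,::-1],None,fx=2.5,fy=2.5))
K,T=cam('wrist',s); q=cloud(K,T,d).reshape(-1,3); S=q@U;Vv=q@V
m=(S>.46)&(S<.53)&(abs(Vv-.046)<.06)&(q[:,2]>.066)&(q[:,2]<.08); print('lamp top',m.sum(),S[m].mean(),Vv[m].mean(),q[m][:,2].max())
m=(abs(q[:,2]-.08)<.004)&(S>.40)&(S<.48); print('plate top',np.percentile(S[m],[2,98]))
go(.415*U+.0464*V+[0,0,.066],down(171.4))"
```

```text
13.3 s 0.42847047102523605 v 0.04697746825264236 F [-0.22  0.85  0.03] 0.3461925481098615
lamp top 258 0.4894817182650684 0.04671967875154173 0.07438383984530483
plate top [0.44406454 0.45734373]
pos [ 0.4308 -0.0177  0.1985] -> dp [0.0134, -0.0006, 0.1326] dr [0.0009, -0.0017, 0.0013]
```

View pics/w8.png

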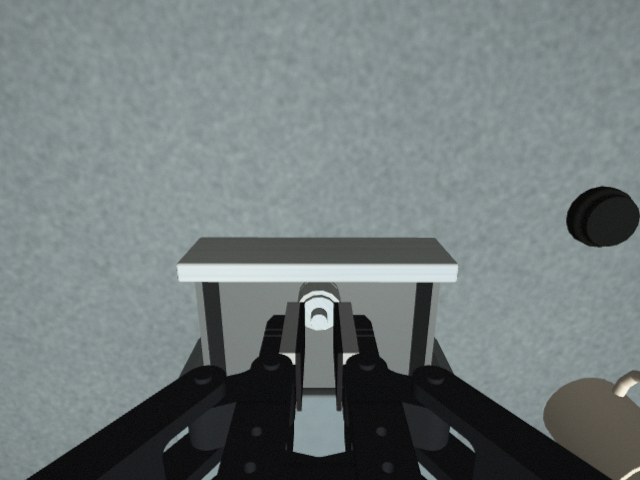

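View pics/s8z.png

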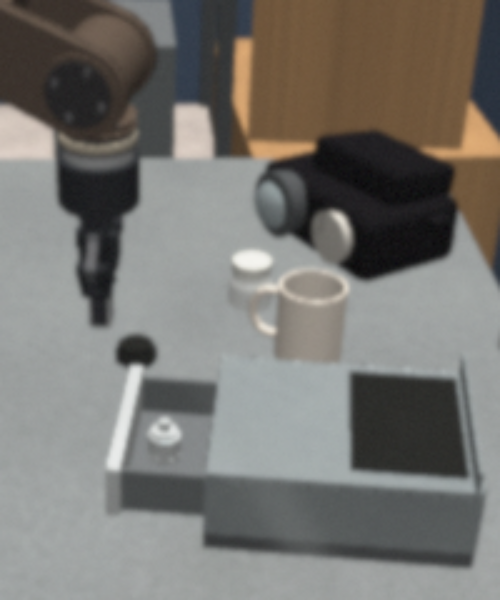

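The lamp stands upright in the drawer, at (165,432) in the zoomed side view and drawer_in x ≈ -9 mm. Next I retreat and descend in front of the plate.

>>> {"method": "carry_out", "body": {"commands": [{"delta_pos": [0.013, 0, 0.0], "delta_rot": [0, 0, 0], "claw": 0}, {"delta_pos": [0.013, 0, 0.04], "delta_rot": [0, 0, 0], "claw": 0}, {"delta_pos": [0.013, 0, 0.06], "delta_rot": [0, 0, 0], "claw": 0}, {"delta_pos": [0.013, 0, 0.06], "delta_rot": [0, 0, 0], "claw": 0}]}}

```text
time: 13.73
eef_pos: [0.4141, -0.0147, 0.1324]
tcp_rot: [0.074, 0.997, 0.002, -0.007]
contact_force: [0.3, -0.3, -0.3]
opening: 0.001
```

```bash
python3 st.py; python3 -c "
from h import *
go(.417*U+.0464*V+[0,0,.066],down(171.4))"
```

```text
13.7333 s 0.4116542188666306 v 0.047365076743934115 F [ 0.35 -0.27 -0.32] -0.38305890410409
pos [ 0.4141 -0.0147  0.1324] -> dp [-0.0063, -0.0011, 0.0663] dr [0.0026, -0.0147, 0.0011]
```

>>> {"method": "carry_out", "body": {"commands": [{"delta_pos": [-0.004, -0.001, 0.02], "delta_rot": [0.002, -0.014, 0.001], "claw": 0}, {"delta_pos": [-0.004, -0.001, 0.045], "delta_rot": [0.002, -0.014, 0.001], "claw": 0}, {"delta_pos": [-0.004, -0.001, 0.06], "delta_rot": [0.002, -0.014, 0.001], "claw": 0}, {"delta_pos": [-0.004, -0.001, 0.065], "delta_rot": [0.002, -0.014, 0.001], "claw": 0}, {"delta_pos": [-0.004, -0.001, 0.065], "delta_rot": [0.002, -0.014, 0.001], "claw": 0}]}}

```text
time: 14.15
eef_pos: [0.4165, -0.0159, 0.0661]
tcp_rot: [0.075, 0.997, 0.001, -0.002]
contact_force: [-0.4, -0.5, 0.3]
opening: 0.001
```

```bash
python3 st.py; python3 -c "
from h import *
s=ctrl.get_state();go(s['eef_pos'],down(171.4))"
```

```text
14.15 s 0.4142060525978107 v 0.0465835090253991 F [-0.37 -0.55  0.28] 0.28918823313735104
pos [ 0.4165 -0.0159  0.0661] -> dp [0.0, 0.0, 0.0] dr [0.0011, -0.0046, -0.0]
```

>>> {"method": "carry_out", "body": {"commands": [{"delta_pos": [-0.008, 0, 0], "delta_rot": [0.001, -0.005, 0], "claw": 0}, {"delta_pos": [-0.014, 0, 0], "delta_rot": [0.001, -0.005, 0], "claw": 0}, {"delta_pos": [-0.016, 0, 0], "delta_rot": [0.001, -0.005, 0], "claw": 0}, {"delta_pos": [-0.018, 0, 0], "delta_rot": [0.001, -0.005, 0], "claw": 0}, {"delta_pos": [-0.02, 0, 0], "delta_rot": [0.001, -0.005, 0], "claw": 0}, {"delta_pos": [-0.023, 0, 0], "delta_rot": [0.001, -0.005, 0], "claw": 0}, {"delta_pos": [-0.026, 0, 0], "delta_rot": [0.001, -0.005, 0], "claw": 0}, {"delta_pos": [-0.029, 0, 0], "delta_rot": [0.001, -0.005, 0], "claw": 0}]}}

```text
time: 14.82
eef_pos: [0.4449, -0.02, 0.0658]
tcp_rot: [0.075, 0.997, 0.0, -0.0]
contact_force: [-1.8, 0.7, 0.7]
opening: 0.002
```

```bash
python3 st.py; python3 -c "
from h import *
s=ctrl.get_state();go(s['eef_pos'],down(171.4))"
```

```text
14.8167 s 0.4428627981106833 v 0.04670800055820996 F [-1.83  0.71  0.75] 1.915821222997351
pos [ 0.4449 -0.02    0.0658] -> dp [0.0, 0.0, 0.0] dr [0.0003, -0.001, 0.0002]
```

Pushing the drawer with about 2 N.

>>> {"method": "carry_out", "body": {"commands": [{"delta_pos": [-0.004, 0, 0], "delta_rot": [0, -0.003, 0], "claw": 0}, {"delta_pos": [-0.008, 0, 0], "delta_rot": [0, -0.003, 0], "claw": 0}, {"delta_pos": [-0.012, 0, 0], "delta_rot": [0, -0.003, 0], "claw": 0}, {"delta_pos": [-0.016, 0, 0], "delta_rot": [0, -0.003, 0], "claw": 0}, {"delta_pos": [-0.02, 0, 0], "delta_rot": [0, -0.003, 0], "claw": 0}, {"delta_pos": [-0.024, 0, 0], "delta_rot": [0, -0.003, 0], "claw": 0}, {"delta_pos": [-0.028, 0, 0], "delta_rot": [0, -0.003, 0], "claw": 0}, {"delta_pos": [-0.032, 0, 0], "delta_rot": [0, -0.003, 0], "claw": 0}]}}

```text
time: 15.48
eef_pos: [0.4763, -0.0247, 0.0655]
tcp_rot: [0.075, 0.997, 0.0, 0.0]
contact_force: [-5.5, 0.7, 1.8]
opening: -0.0
```

```bash
python3 st.py; python3 -c "
from h import *
s=ctrl.get_state();go(s['eef_pos'],down(171.4))"
```

```text
15.4833 s 0.4746496062168737 v 0.0467685709041811 F [-5.46  0.7   1.85] 5.505183345407722
pos [ 0.4763 -0.0247  0.0655] -> dp [0.0, 0.0, 0.0] dr [0.0004, 0.0002, 0.0003]
```

>>> {"method": "carry_out", "body": {"commands": [{"delta_pos": [-0.004, 0, 0], "delta_rot": [0, -0.004, 0], "claw": 0}, {"delta_pos": [-0.007, 0, 0], "delta_rot": [0, -0.004, 0], "claw": 0}, {"delta_pos": [-0.01, 0, 0], "delta_rot": [0, -0.004, 0], "claw": 0}, {"delta_pos": [-0.014, 0, 0], "delta_rot": [0, -0.004, 0], "claw": 0}, {"delta_pos": [-0.018, 0, 0], "delta_rot": [0, -0.004, 0], "claw": 0}, {"delta_pos": [-0.022, 0, 0], "delta_rot": [0, -0.004, 0], "claw": 0}, {"delta_pos": [-0.026, 0, 0], "delta_rot": [0, -0.004, 0], "claw": 0}, {"delta_pos": [-0.029, 0, 0], "delta_rot": [0, -0.004, 0], "claw": 0}]}}

```text
time: 16.15
eef_pos: [0.5039, -0.0288, 0.0649]
tcp_rot: [0.075, 0.997, 0.0, -0.0]
contact_force: [-7.0, 0.3, 3.5]
opening: -0.0
```

```bash
python3 st.py; python3 -c "
from h import *
s=ctrl.get_state();go(s['eef_pos'],down(171.4))"
```

```text
16.15 s 0.502506884929244 v 0.046855970116479 F [-7.02  0.34  3.53] 6.993156946755307
pos [ 0.5039 -0.0288  0.0649] -> dp [0.0, 0.0, 0.0] dr [0.0005, -0.0005, 0.0005]
```

>>> {"method": "carry_out", "body": {"commands": [{"delta_pos": [-0.003, 0, 0], "delta_rot": [0, -0.004, 0], "claw": 0}, {"delta_pos": [-0.0045, 0, 0], "delta_rot": [0, -0.004, 0], "claw": 0}, {"delta_pos": [-0.006, 0, 0], "delta_rot": [0, -0.004, 0], "claw": 0}, {"delta_pos": [-0.0075, 0, 0], "delta_rot": [0, -0.004, 0], "claw": 0}, {"delta_pos": [-0.009, 0, 0], "delta_rot": [0, -0.004, 0], "claw": 0}, {"delta_pos": [-0.0105, 0, 0], "delta_rot": [0, -0.004, 0], "claw": 0}, {"delta_pos": [-0.012, 0, 0], "delta_rot": [0, -0.004, 0], "claw": 0}]}}

```text
time: 16.73
eef_pos: [0.5142, -0.0302, 0.0642]
tcp_rot: [0.075, 0.997, 0.0, -0.001]
contact_force: [-7.6, 0.6, 3.6]
opening: -0.0
```

```bash
python3 st.py; python3 -c "
from h import *
s=ctrl.get_state();go(s['eef_pos'],down(171.4))"
```

```text
16.7333 s 0.5129009510571564 v 0.04697645420981762 F [-7.57  0.65  3.61] 7.578640953558507
pos [ 0.5142 -0.0302  0.0642] -> dp [0.0, 0.0, 0.0] dr [0.0007, -0.0019, 0.0008]
```

>>> {"method": "carry_out", "body": {"commands": [{"delta_pos": [-0.003, 0, 0], "delta_rot": [0, -0.005, 0], "claw": 0}, {"delta_pos": [-0.004, 0, 0], "delta_rot": [0, -0.005, 0], "claw": 0}, {"delta_pos": [-0.005, 0, 0], "delta_rot": [0, -0.005, 0], "claw": 0}, {"delta_pos": [-0.006, 0, 0], "delta_rot": [0, -0.005, 0], "claw": 0}, {"delta_pos": [-0.007, 0, 0], "delta_rot": [0, -0.005, 0], "claw": 0}, {"delta_pos": [-0.007, 0, 0], "delta_rot": [0, -0.005, 0], "claw": 0}]}}

```text
time: 17.23
eef_pos: [0.5204, -0.0311, 0.0634]
tcp_rot: [0.075, 0.997, 0.0, 0.0]
contact_force: [-7.0, 0.7, 1.5]
opening: -0.001
```

```bash
python3 st.py; python3 -c "
from h import *
s=ctrl.get_state();go(s['eef_pos'],down(171.4))"
```

```text
17.2333 s 0.5191524398446961 v 0.047066477519389055 F [-7.05  0.75  1.45] 7.079797690406573
pos [ 0.5204 -0.0311  0.0634] -> dp [0.0, 0.0, 0.0] dr [0.0009, 0.0003, 0.0008]
```

>>> {"method": "carry_out", "body": {"commands": [{"delta_pos": [-0.003, 0, 0], "delta_rot": [0, -0.005, 0], "claw": 0}, {"delta_pos": [-0.004, 0, 0], "delta_rot": [0, -0.005, 0], "claw": 0}, {"delta_pos": [-0.005, 0, 0], "delta_rot": [0, -0.005, 0], "claw": 0}, {"delta_pos": [-0.005, 0, 0], "delta_rot": [0, -0.005, 0], "claw": 0}]}}

```text
time: 17.57
eef_pos: [0.5229, -0.0313, 0.0624]
tcp_rot: [0.074, 0.997, 0.001, -0.001]
contact_force: [-10.2, 1.6, 4.3]
opening: 0.002
```

```bash
python3 st.py; python3 -c "
from h import *
s=ctrl.get_state();go(s['eef_pos'],down(171.4))"
```

```text
17.5667 s 0.5217272128243565 v 0.04722117977425631 F [-10.25   1.61   4.3 ] 10.374983706774229
pos [ 0.5229 -0.0313  0.0624] -> dp [0.0, 0.0, 0.0] dr [0.0012, -0.0025, 0.0012]
```

>>> {"method": "carry_out", "body": {"commands": [{"delta_pos": [-0.004, 0, 0], "delta_rot": [0, -0.005, 0], "claw": 0}, {"delta_pos": [-0.005, 0, 0], "delta_rot": [0, -0.005, 0], "claw": 0}, {"delta_pos": [-0.0055, 0, 0], "delta_rot": [0, -0.005, 0], "claw": 0}, {"delta_pos": [-0.0055, 0, 0], "delta_rot": [0, -0.005, 0], "claw": 0}]}}

```text
time: 17.9
eef_pos: [0.5236, -0.031, 0.0604]
tcp_rot: [0.074, 0.997, 0.001, -0.006]
contact_force: [-15.9, 1.6, 5.9]
opening: 0.0
```

```bash
python3 st.py
```

```text
17.9 s 0.5223397659236652 v 0.04760254158670533 F [-15.94   1.59   5.92] 16.002023359288586
```

16 N against the stop, so I draw back slowly.

>>> {"method": "carry_out", "body": {"commands": [{"delta_pos": [0.004, 0, 0], "delta_rot": [0, -0.01, 0], "claw": 0}, {"delta_pos": [0.009, 0, 0], "delta_rot": [0, -0.01, 0], "claw": 0}, {"delta_pos": [0.014, 0, 0], "delta_rot": [0, -0.01, 0], "claw": 0}, {"delta_pos": [0.019, 0, 0], "delta_rot": [0, -0.01, 0], "claw": 0}, {"delta_pos": [0.025, 0, 0], "delta_rot": [0, -0.01, 0], "claw": 0}, {"delta_pos": [0.035, 0, 0], "delta_rot": [0, -0.01, 0], "claw": 0}, {"delta_pos": [0.045, 0, 0], "delta_rot": [0, -0.01, 0], "claw": 0}, {"delta_pos": [0.055, 0, 0], "delta_rot": [0, -0.01, 0], "claw": 0}]}}

```text
time: 18.57
eef_pos: [0.4691, -0.023, 0.0616]
tcp_rot: [0.074, 0.997, 0.001, 0.0]
contact_force: [-0.2, 0.2, -0.4]
opening: 0.002
```

```bash
python3 st.py; python3 -c "
from h import *
im,d,s=shot('wrist','w9.png')
K,T=cam('wrist',s); q=cloud(K,T,d).reshape(-1,3); S=q@U;Vv=q@V
m=(abs(q[:,2]-.08)<.004)&(S>.46)&(S<.56)&(abs(Vv-.046)>.04)&(abs(Vv-.046)<.085); print('plate top',m.sum(),np.percentile(S[m],[2,98]))
im2,d2,_=shot('side','s9.png')
cv2.imwrite('pics/s9z.png',cv2.resize(im2[60:300,250:450,::-1],None,fx=2.5,fy=2.5))"
```

```text
18.5667 s 0.4672384689215771 v 0.047368516155762805 F [-0.2  0.2 -0.4] 0.224179008518687Traceback (most recent call last):
  File "<string>", line 5, in <module>
    m=(abs(q[:,2]-.08)<.004)&(S>.46)&(S<.56)&(abs(Vv-.046)>.04)&(abs(Vv-.046)<.085); print('plate top',m.sum(),np.percentile(S[m],[2,98]))
                                                                                                               ~~~~~~~~~~~~~^^^^^^^^^^^^^
    return _quantile_unchecked(
        a, q, axis, out, overwrite_input, method, keepdims, weights)
    return _ureduce(a,
                    func=_quantile_ureduce_func,
    ...<5 lines>...
                    overwrite_input=overwrite_input,
                    method=method)
    r = func(a, **kwargs)
    result = _quantile(arr,
                       quantiles=q,
    ...<2 lines>...
                       out=out,
                       weights=wgt)
    slices_having_nans = np.isnan(arr[-1, ...])
                                  ~~~^^^^^^^^^
IndexError: index -1 is out of bounds for axis 0 with size 0
```

The plate wasn't in view from that pose. I'll go up to the earlier viewing pose (s ≈ 0.422, z = 0.2).

>>> {"method": "carry_out", "body": {"commands": [{"delta_pos": [0.02, 0, 0], "delta_rot": [0, 0, 0], "claw": 0}, {"delta_pos": [0.035, 0, -0.02], "delta_rot": [0, 0, 0], "claw": 0}, {"delta_pos": [0.045, 0, -0.06], "delta_rot": [0, 0, 0], "claw": 0}, {"delta_pos": [0.045, 0, -0.1], "delta_rot": [0, 0, 0], "claw": 0}, {"delta_pos": [0.045, 0, -0.14], "delta_rot": [0, 0, 0], "claw": 0}, {"delta_pos": [0.045, 0, -0.14], "delta_rot": [0, 0, 0], "claw": 0}, {"delta_pos": [0.045, 0, -0.14], "delta_rot": [0, 0, 0], "claw": 0}]}}

```text
time: 19.2
eef_pos: [0.4244, -0.0165, 0.2044]
tcp_rot: [0.074, 0.997, 0.0, 0.003]
contact_force: [0.4, -0.1, 1.2]
opening: -0.002
```

```bash
python3 st.py; python3 -c "
from h import *
im,d,s=shot('wrist','w10.png')
K,T=cam('wrist',s); q=cloud(K,T,d).reshape(-1,3); S=q@U;Vv=q@V
m=(q[:,2]<.076)&(q[:,2]>.026)&(S>.40)&(S<.53)&(abs(Vv-.046)<.085); print('face',m.sum(),np.percentile(S[m],[5,50,95]))
im2,d2,_=shot('side','s10.png')
cv2.imwrite('pics/s10z.png',cv2.resize(im2[60:300,250:450,::-1],None,fx=2.5,fy=2.5))
K,T=cam('scene'); im3,d3,_=shot('scene','sc10.png'); a=np.load('pics/scene0.npz')['d']; print('scene-dif px',[(k,int((abs(d3-a)[c:e,x:y]>.01).sum())) for k,(x,y,c,e) in dict(cap=(385,425,295,330),jar=(385,425,350,400),mug=(310,380,310,380),roll=(250,295,185,215),bottle=(190,218,165,224),driver=(276,340,178,194),drawer=(290,345,225,290)).items()])"
```

```text
19.2 s 0.4221259170965244 v 0.04711274848289711 F [ 0.4  -0.1   1.23] -0.40762351511857375
face 4646 [0.51312716 0.5137861  0.51446385]
scene-dif px [('cap', 11), ('jar', 20), ('mug', 36), ('roll', 62), ('bottle', 37), ('driver', 53), ('drawer', 30)]
```

View pics/w10.png

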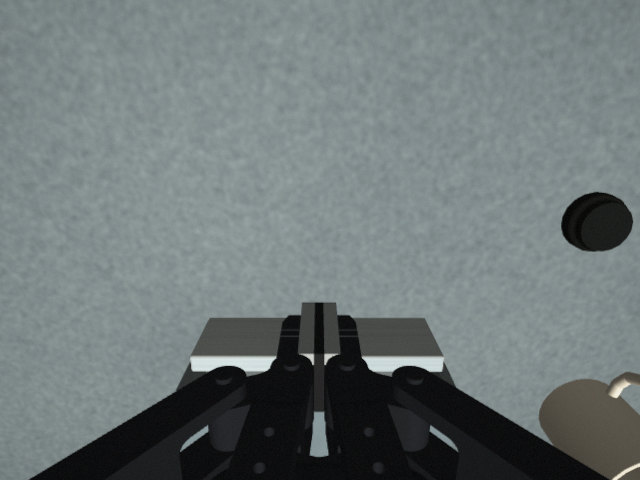

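View pics/s10z.png

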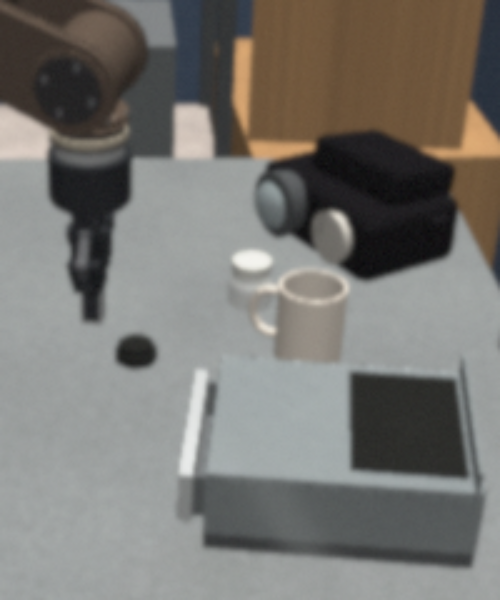

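The drawer is shut: its face is at s = 0.5138, against 0.5135 at the start. The bystanders are where they were and the gripper is clear. Handing in.

```bash
python3 -c "
from h import *
print(ctrl.sign_off())"
```

```text
the job is handed in; nothing more can be done
None
```

I handed in the job with the lamp module inside the drawer and the drawer latched shut; sign-off gives no verdict. The clock read about 19 s of the 72 s allowed.

1. **Opening:** I pushed the drawer front in until I felt the rubber stop at about 11 N, then drew the finger back. The drawer sprang out about 70 mm.
2. **Placing:** I gripped the lamp round the heat sink and stood it upright in the drawer, about 9 mm towards the front from the `drawer_in` point. Its top measured 74 mm above the bench, as expected for standing on the drawer floor.
3. **Closing:** I pushed the front in to the stop again. The highest force I read was 16 N; I read it only at the end of each call, so a short peak in between could have been missed. I then drew back.

**Last checks:**
- **Drawer:** the front face sits within 0.3 mm of where it was before I started, and it stayed there with the gripper well clear.
- **Bystanders:** depth images before and after differ only in scattered pixels around them, so none shows any sign of having moved.
- **Lamp:** I couldn't see it once the drawer was shut, so its final position rests on the view just before closing and a slow push.

**Unexplained or failed readings:**
- While pushing the drawer I saw an upward force on the tool of up to about 6 N. On the first push I raised the tool 9 mm, which lowered it but did not remove it. I didn't find the cause.
- One closing check failed because the plate was out of the camera's view; I repeated it from a higher pose.

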